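# Fit a fresh filter to the desoldering vacuum unit and start its pump

### The job

Take the fresh filter (the one with the white element) out of the rack and push its tube into the blue-collared push-fit port on top of the vacuum unit, on past the stiff seal until it bottoms firmly on the rubber seat, without ever forcing it. Let go of it, then switch the pump on by tipping the red toggle fully over to the back. Leave the two used filters in the rack and everything else on the bench where it is.

Things in the scene. Friction and masses are not known exactly. Their poses are not given: they have to be found in the camera images.
- filter_fresh: fresh in-line vacuum filter with a white element (seen at its side and top), upright in the rack, 0.1 kg. Origin: centre of the lower end of its tube; z up its axis. Rigid blue tube 12 mm across from z 0 to 44 mm, its end tapered to 8.4 mm over the last 4 mm; round clear body with aluminium caps 30 to 31 mm across from z 44 to 104 mm (grip here); stub 9 mm across from 104 to 114 mm
- filter_fresh_top (a point): top of the fresh filter's stub, on its axis, 114 mm above its origin
- filter_used1: used filter, same shape and origin as the fresh one, brown element, in the rack
- filter_used2: second used filter, same shape and origin, brown element, in the rack
- filter_rack: fixed grey aluminium block 62 x 210 x 34 mm (x, y, z). Origin: centre of its underside. Three holes 14 mm across, 28 mm deep, in a row along its y axis at y = -70, 0 and 70 mm, each holding a filter whose tube end stands 6 mm above the bench; any filter may be in any hole
- vacuum_unit: fixed vacuum unit of a desoldering gun, dark box with cream lid, 186 x 226 mm (x, y), lid top 85 mm above the bench. Origin: centre of its underside; its x axis points from its front panel (gauge, lamp) to its back. On the lid stand the push-fit port, at (-30, 65) mm, and the red toggle, pivot at (-20, -65, 97) mm
- port_mouth (a point): centre of the mouth of the push-fit port, 45 mm above the lid and 130 mm above the bench, on the port's axis. The mouth is chamfered from about 18 mm down to the 13 mm bore within 7 mm
- port: push-fit port: black barrel 31 mm across, blue collar, vertical bore. Origin: its foot on the lid. Inside: a collet seal, felt from 14 to 20 mm below the mouth, 5 to 11 N, lets the tube in, then grips it. Below it a hard rubber seat (called seat; no pose), 21 to 33 mm below the mouth, different each time: feel for it. 15 to 20 N of push in all seats the tube; over 25 N on the seat is forcing it
- switch_tip (a point): centre of the red ball, 16 mm across, at the end of the toggle: 45 mm from its pivot, on a 9 mm stem
- pump_switch (a joint): angle of the toggle: 0 is off, leaning 0.4 rad to the unit's front (its -x); 0.8 rad is fully on, leaning 0.4 rad to its back (+x); stiff (about 2 N at the ball), stays where it is left, counts as on above 0.65
- screwdriver: yellow screwdriver lying at the left edge of the work area; leave alone
- side_cutters: side cutters with yellow handles lying at the right edge; leave alone
- solder_spool: aluminium solder spool 56 mm across, 40 mm high, at the far side; leave alone
- flux_bottle: small bottle with a red cap, 52 mm across, 120 mm high, at the far side; leave alone
- tape_roll: orange roll of tape 90 mm across, 20 mm high, lying flat at the far side; leave alone

How it is judged:
On the way, in this order (a step that is already met when the one before it is completed fails the run):
1. the fresh filter's tube is in the port, past the seal, its end pressed on the rubber seat with more than 4 N (contact force between filter_fresh and seat above 4 N and z of filter_fresh in the frame of port_mouth below -0.018 m and horizontal distance between filter_fresh and port_mouth below 0.003 m), for 0.1 s.
2. the pump is switched on (value of joint pump_switch above 0.65 rad), for 0.1 s.
At the end, for the whole second after the job is handed in: the fresh filter stands in the port within 3 mm of its axis, tilted under 0.1 rad, at rest, tube end over 18 mm deep and still pressing on the rubber seat with over 0.5 N; the toggle is on (above 0.65 rad); used filters and bench things are where they were (contact force between filter_fresh and seat above 0.5 N and z of filter_fresh in the frame of port_mouth below -0.018 m and horizontal distance between filter_fresh and port_mouth below 0.003 m and angle between filter_fresh's own z axis and vertical below 0.1 rad and linear speed of filter_fresh below 0.02 m/s and value of joint pump_switch above 0.65 rad and distance of each of filter_used1, filter_used2 from where it was at the start of the episode below 0.01 m); the robot touches nothing.
It fails at once if the filter is forced: more than 25 N on the rubber seat or 40 N on the port's collar and bore (contact force between filter_fresh and seat above 25 N or contact force between filter_fresh and port above 40 N).
It fails at once if a used filter is moved by more than 10 mm (distance of any of filter_used1, filter_used2 from where it was at the start of the episode above 0.01 m).
It fails at once if another thing on the bench is moved by more than 15 mm (distance of any of screwdriver, side_cutters, solder_spool, flux_bottle, tape_roll from where it was at the start of the episode above 0.015 m).
It also fails if it takes over 54 s, if anything falls off the work surface, if the arm or the gripper's body presses on something with over 40 N, if the wrist force passes 120 N, or if a joint passes its speed limit or range.

### The arm

A 6-joint arm with a two-finger parallel gripper is mounted at the origin on the work surface. World frame = base frame: x ahead of the robot, y to its left, z up, the work surface at z = 0. Lengths are in m, angles in rad, forces in N, time in s.
With the tool pointing down it reaches from about 0.3 to 0.775 m from the base axis. Payload 14.6 kg.
Tool frame: the origin (TCP) lies at the centre of the arm's flange, where the gripper is bolted on; the fingertips stand 199 mm ahead of it and the grasp point (between the pads) lies ctrl.tcp_to_grasp ahead of it (ctrl.tcp_to_grasp is the distance from the TCP to the grasp point, in m); z points along the fingers, y is the line along which they close (so a half turn about z gives the same grasp; the last joint's range is limited). The gripper opens to 94 mm and grips with 3 to 60 N. Pads are 16 mm wide; open, the fingers measure 119 mm over their backs; the gripper's body (75 mm by 177 mm) begins 78 mm behind the grasp point.
Start: joints at [1.256, 0.3, 1.521, -0, 1.321, -0.067], TCP at [0.135, 0.533, 0.405] pointing down, gripper open.
Joint ranges: [-3.03, 3.03], [-0.79, 2.21], [0.23, 2.52], [-1.04, 4.18], [0, 3.07], [-2.55, 2.55]. Speed limits (rad/s): [2.22, 2.22, 2.57, 3.14, 3.14, 3.14].

### API

Orientations are given as [roll, pitch, yaw] about the fixed x, y, z axes, in that order (R = Rz(yaw) Ry(pitch) Rx(roll)).
In Python, from station import ctrl gives the robot as it stands. The module is installed in compiled form; this text tells all that it offers.
- The arm moves only by the shell command python3 -m jog 'ROWS' [OPENING] [FORCE]. ROWS is JSON, a list of rows, each a list of 6 numbers: the shift along the tool's x, y, z in cm, then the turn, a rotation vector about the tool's x, y, z in rad. In form: [[tx, ty, tz, ax, ay, az], ...]. A call has 1 to 8 rows; each row is the pose to reach, as a shift and turn from the pose commanded when the call began, along the tool's axes at that moment; what a row does not reach only later rows make up. A row lasts 1/10 s, in which the tool goes at most 50 mm and 8.59 degrees, less where a joint would pass 70% of its speed; a pose out of reach is approached as far as the arm can. A call with a gripper value outside its range is refused whole. OPENING is the opening in per cent of the stroke, from 0 (shut) to 100 (fully open), set as the call begins (- or left out, the last holds). The fingers move at their own pace and stop on an object; FORCE is the grip in N (left out, the last holds). Time passes only in rows, so rows that repeat a pose let the fingers close. It gives the time, the measured TCP pose, the force, the opening and the grip force at its end, in the units of the state.
- ctrl.get_obs(): the state, without advancing time (a new reading comes with each control period).
- ctrl.camera(name): name is "side" or "top" or "wrist"; returns a dict with "img" (384x512x3 uint8, blue, green, red), "intrinsics" (3x3 intrinsics, pixels), "R" (3x3) and "t" (3): a world point X has camera coordinates R X + t. Camera axes: x right, y down, z forward; pixel columns grow to the right and rows downward; lengths in m; the calibration is good to about 2 mm. The wrist camera is an equidistant fisheye: a pixel r from the principal point sees the ray r / f radians off the axis. A picture is of the moment at which its call begins. There is no depth.
- ctrl.hand_in(): hands the job in; it is judged then, once.
The state is a dict: "time_s": time; "qpos": joint angles; "joint_vel": joint speeds; "tau": joint torques, N m; "ee_pos": TCP position; "eef_rot": TCP orientation; "force": force on the tool from outside, world axes, zero at the start; "moment": the same for the moment, N m; "grip_width": finger opening in m; "grip_force": force on a finger pad.
Only numpy, scipy, OpenCV 4.12 (cv2) and the standard library are available. Lean on these libraries where they do the work, as an engineer would, in place of code of your own. Each camera call takes 0.05 s, during which the arm holds its last target. There are 200 camera calls.

## Working session

There is one attempt and no reset: what is moved stays moved. The work goes in short steps, Python scripts to look and compute and a shell command to move; the robot and the scene stay as the last step left them, time stands still between calls to the robot, and variables do not carry over. Pictures are saved under pics/ and viewed, at most 10 in all, crops included, and the job is handed in when it is done.

```bash
mkdir -p pics
python3 - <<'E'
from station import ctrl
import cv2,numpy as np
o=ctrl.get_obs();print({k:np.round(v,3).tolist() for k,v in o.items()},ctrl.tcp_to_grasp)
for n in("side","top"):
    c=ctrl.camera(n);cv2.imwrite(f"pics/{n}0.png",c["img"]);np.savez(f"{n}0.npz",**{k:c[k] for k in("img","intrinsics","R","t")})
    R,t=np.array(c["R"]),np.array(c["t"]);print(n,c["intrinsics"],R,-R.T@t)
E
```

```text
{'time_s': 0.0, 'qpos': [1.256, 0.3, 1.522, 0.0, 1.321, -0.067], 'joint_vel': [-0.0, -0.0, 0.001, -0.002, -0.001, 0.0], 'tau': [-0.0, -53.181, -35.273, 0.071, 0.024, -0.0], 'ee_pos': [0.135, 0.533, 0.404], 'eef_rot': [-3.14, -0.0, 2.894], 'force': [0.801, -0.3, 0.041], 'moment': [0.037, 0.025, 0.006], 'grip_force': 0.0, 'grip_width': 0.094} 0.1804
side [[389.55824026   0.         249.33836758]
 [  0.         389.55824026 189.11373499]
 [  0.           0.           1.        ]] [[ 0.89923607 -0.43705705  0.01885789]
 [-0.19257717 -0.43419316 -0.87999451]
 [ 0.39279577  0.7876912  -0.47460936]] [ 0.13200752 -0.94938051  0.68968564]
top [[489.34122281   0.         259.1533405 ]
 [  0.         489.34122281 180.04709133]
 [  0.           0.           1.        ]] [[-0.0141454  -0.99984229 -0.01073788]
 [-0.99002458  0.01551045 -0.14003843]
 [ 0.1401829   0.00864987 -0.99008784]] [ 0.40629282 -0.00907899  1.6726561 ]
```

View pics/side0.png

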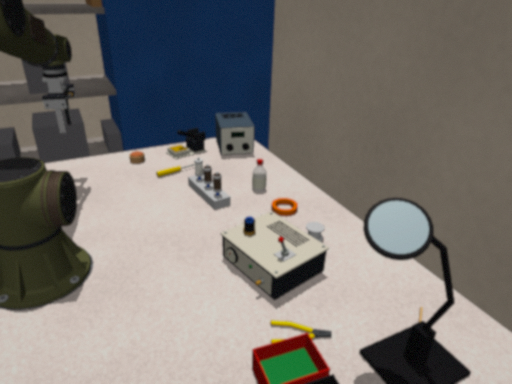

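View pics/top0.png

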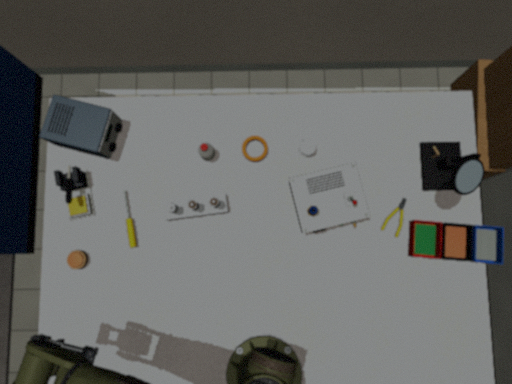

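Side view: the rack is at about (208,188) with the white filter at its far-left end (198,170); the unit has its blue port at (249,225) and red ball at (281,240). Top view: filters at (175,208), (195,205) and (216,203), port at (313,211), red ball at (352,201). The fresh filter is the leftmost one (largest y). I'll zoom in.

Run:
```python
import cv2,numpy as np
t=cv2.imread("pics/top0.png");s=cv2.imread("pics/side0.png")
def c(i,x,y,w,h,k):return cv2.resize(i[y:y+h,x:x+w],None,fx=k,fy=k,interpolation=cv2.INTER_CUBIC)
A=np.hstack([c(t,160,185,80,60,5),c(t,285,160,80,60,5)[:, :]])
t2=c(t,285,180,80,60,5)
A=np.hstack([c(t,160,185,80,60,5),t2]);B=np.hstack([c(s,180,150,80,60,5),c(s,220,205,80,60,5)])
cv2.imwrite("pics/m.png",np.vstack([A,B]))
```

```text
(no output)
```

View pics/m.png

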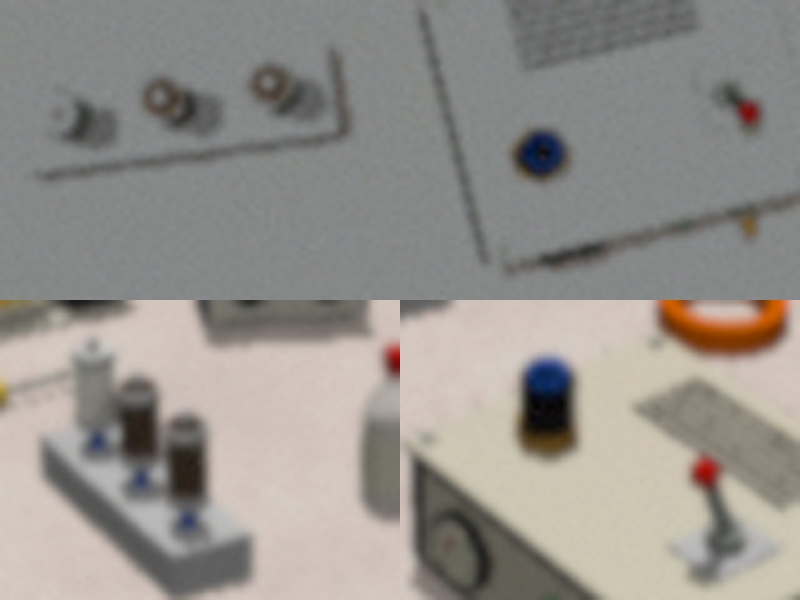

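Zoom: fresh filter top at top (172,207.5) / side (198.5,159.5); port mouth at top (313.6,210.4) / side (249.6,220); ball at top (354.8,202.4) / side (281.2,239.4).

```bash
cat > h.py <<'E'
import numpy as np
def cam(n):
    d=np.load(n+".npz");return d["intrinsics"],d["R"],d["t"]
def ray(c,p):
    K,R,t=c;d=R.T@np.linalg.solve(K,[*p,1]);return -R.T@t,d/np.linalg.norm(d)
def plane(c,p,z):
    o,d=ray(c,p);return o+d*(z-o[2])/d[2]
def tri(c1,p1,c2,p2):
    (a,u),(b,v)=ray(c1,p1),ray(c2,p2);s=np.linalg.lstsq(np.c_[u,-v],b-a,rcond=None)[0]
    return (a+u*s[0]+b+v*s[1])/2,np.linalg.norm(a+u*s[0]-b-v*s[1])
E
python3 - <<'E'
from h import *
np.set_printoptions(precision=4,suppress=True)
T,S=cam("top0"),cam("side0")
for n,a,b,z in[("fresh",(172.5,207.5),(198.5,159.5),.118),("u1",(192.6,204.6),(207.8,167),.112),("u2",(214,202),(217.4,174.6),.112),("port",(313.6,210.4),(249.6,220),.13),("ball",(354.8,202.4),(281.2,239.4),.138)]:
    print(n,*tri(T,a,S,b),plane(T,a,z),plane(S,b,z))
E
```

```text
fresh [0.5412 0.2835 0.1134] 0.003248796861116459 [0.5423 0.2821 0.118 ] [0.5363 0.274  0.118 ]
u1 [0.5512 0.2194 0.1091] 0.0005608330758729087 [0.5512 0.2189 0.112 ] [0.5488 0.2136 0.112 ]
u2 [0.559  0.1504 0.109 ] 0.0005278322194892515 [0.5585 0.1502 0.112 ] [0.5571 0.1447 0.112 ]
port [ 0.5256 -0.1664  0.1236] 0.0006638714600339192 [ 0.5254 -0.1659  0.13  ] [ 0.5208 -0.1752  0.13  ]
ball [ 0.5477 -0.2949  0.1379] 0.0007472880783720836 [ 0.548 -0.295  0.138] [ 0.5472 -0.295   0.138 ]
```

```bash
python3 -m jog '[[-6,-2,0,0,0,0.14],[-12,-4,0,0,0,0.29],[-18,-6,0,0,0,0.44],[-24,-8,0,0,0,0.58],[-30,-10,0,0,0,0.72],[-36,-12,0,0,0,0.86],[-42,-13,0,0,0,1.0],[-45.6,-14,0,0,0,1.15]]' 100
python3 -m jog '[[0,0,0,0,0,0.06],[0,0,0,0,0,0.06]]'
python3 - <<'E'
from station import ctrl
import cv2,numpy as np
o=ctrl.get_obs();print({k:np.round(o[k],4).tolist() for k in("ee_pos","eef_rot","qpos","force")})
c=ctrl.camera("wrist");cv2.imwrite("pics/w1.png",c["img"]);np.savez("w1.npz",**{k:c[k] for k in("img","intrinsics","R","t")});print(c["intrinsics"],-np.array(c["R"]).T@c["t"],c["R"])
E
```

```text
time_s: 0.9
ee_pos: [0.4767, 0.3217, 0.4045]
eef_rot: [-3.141, 0.0, 1.738]
force: [0.4, 1.1, 0.8]
grip_width: 0.0941
grip_force: 0.0
time_s: 1.1
ee_pos: [0.4759, 0.3223, 0.4039]
eef_rot: [-3.14, 0.0, 1.681]
force: [-1.1, 0.5, 0.5]
grip_width: 0.0945
grip_force: 0.0
{'ee_pos': [0.4759, 0.3223, 0.4039], 'eef_rot': [-3.1404, 0.0004, 1.6809], 'qpos': [0.5315, 0.3561, 1.4485, 0.0001, 1.3383, 0.4215], 'force': [-1.0546, 0.5463, 0.5079]}
[[297.31863964   0.         255.87218599]
 [  0.         297.31863964 185.86390866]
 [  0.           0.           1.        ]] [0.46613733 0.40442666 0.384774  ] [[ 0.9939916   0.10944597 -0.0015088 ]
 [ 0.1053473  -0.95284417  0.28458731]
 [ 0.02970928 -0.28303635 -0.95864894]]
```

View pics/w1.png

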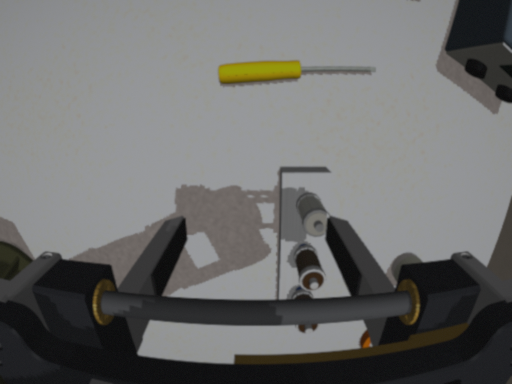

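Wrist view: the white filter's stub top is at about (316,224), used filters behind at (313,282) and (308,325); the rack's left edge runs parallel to the image columns, so the yaw is right.

```bash
cat >> h.py <<'E'
def fish(c,p,z):
    K,R,t=c;v=np.array([p[0]-K[0,2],p[1]-K[1,2]]);r=np.hypot(*v);a=r/K[0,0]
    d=R.T@np.array([*(np.sin(a)*v/r),np.cos(a)]);o=-R.T@t;return o+d*(z-o[2])/d[2]
E
python3 - <<'E'
from h import *
W=cam("w1");np.set_printoptions(precision=4,suppress=True)
f=fish(W,(316.5,224),.12);print(f,fish(W,(313,282),.12),fish(W,(308,325),.12),fish(W,(281,168),.034),fish(W,(329,170),.034))
p=np.array([.4759,.3223]);y=1.681
d=f[:2]-p;print("tool dx,dy cm",100*(d@[np.cos(y),np.sin(y)]),100*(d@[np.sin(y),-np.cos(y)]))
E
```

```text
[0.538  0.2939 0.12  ] [0.5478 0.225  0.12  ] [0.5553 0.1606 0.12  ] [0.5048 0.3267 0.034 ] [0.5647 0.3311 0.034 ]
tool dx,dy cm -3.5100435048541496 5.8601981850908045
```

```bash
python3 -m jog '[[-1,2,1,0,0,0],[-2.3,4,3,0,0,0],[-3.4,5.9,5,0,0,0],[-3.4,5.9,5.9,0,0,0],[-3.4,5.9,5.9,0,0,0]]'
python3 - <<'E'
from station import ctrl
import cv2,numpy as np
c=ctrl.camera("wrist");cv2.imwrite("pics/w2.png",c["img"][150:350,180:440].repeat(3,0).repeat(3,1));np.savez("w2.npz",**{k:c[k] for k in("img","intrinsics","R","t")})
E
```

```text
time_s: 1.65
ee_pos: [0.5367, 0.2966, 0.3443]
eef_rot: [-3.139, 0.001, 1.686]
force: [-0.0, 0.0, 0.4]
grip_width: 0.094
grip_force: 0.0
```

View pics/w2.png

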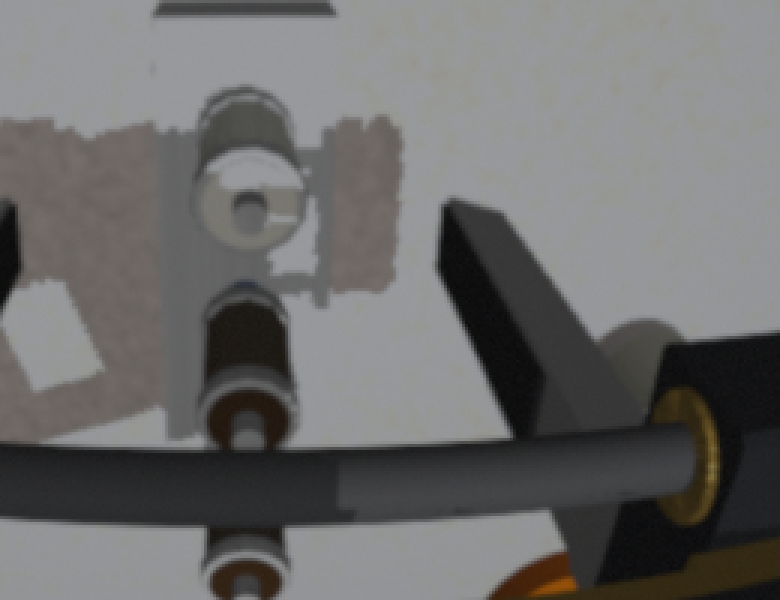

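The crop shows the fresh stub top at crop (250,212), full picture (263.3,220.7), roughly midway between the finger pads.

Run:
```python
from h import *
W=cam("w2");np.set_printoptions(precision=4,suppress=True)
p=np.array([.5367,.2966]);y=1.684
for q,z in[((263.3,220.7),.12),((263.5,216),.11),((262,295),.12)]:
    f=fish(W,q,z);d=f[:2]-p;print(f,"tool dx,dy cm",100*(d@[np.cos(y),np.sin(y)]),100*(d@[np.sin(y),-np.cos(y)]))
```

```text
[0.5415 0.2916 0.12  ] tool dx,dy cm -0.5507052272013261 0.42526736200554605
[0.5419 0.2914 0.11  ] tool dx,dy cm -0.5801881574288235 0.46166722720119474
[0.5492 0.2223 0.12  ] tool dx,dy cm -7.520143098891559 0.4000040966766896
```

```bash
python3 -m jog '[[-0.5,0.4,0,0,0,0],[-0.5,0.4,2.5,0,0,0],[-0.5,0.4,5,0,0,0],[-0.5,0.4,7.2,0,0,0],[-0.5,0.4,7.8,0,0,0],[-0.5,0.4,7.8,0,0,0]]'; python3 -m jog '[[0,0,0,0,0,0],[0,0,0,0,0,0],[0,0,0,0,0,0],[0,0,0,0,0,0],[0,0,0,0,0,0],[0,0,0,0,0,0],[0,0,0,0,0,0]]' 20 8
```

```text
time_s: 2.3
ee_pos: [0.542, 0.2917, 0.2681]
eef_rot: [-3.142, 0.0, 1.684]
force: [-0.5, 0.8, 0.4]
grip_width: 0.0939
grip_force: 0.0
time_s: 3.0
ee_pos: [0.5421, 0.2914, 0.2676]
eef_rot: [-3.142, 0.0, 1.684]
force: [0.1, -0.4, -0.2]
grip_width: 0.0418
grip_force: 0.0
```

```bash
python3 -m jog '[[0,0,0,0,0,0],[0,0,0,0,0,0],[0,0,0,0,0,0],[0,0,0,0,0,0]]' 0 8
```

```text
time_s: 3.4
ee_pos: [0.5421, 0.2915, 0.2676]
eef_rot: [-3.142, 0.0, 1.684]
force: [0.8, 0.3, -0.5]
grip_width: 0.0297
grip_force: 8.0
```

```bash
python3 -m jog '[[0,0,0,0,0,0],[0,0,0,0,0,0],[0,0,-0.7,0,0,0],[0,0,-1.5,0,0,0],[0,0,-2.5,0,0,0],[0,0,-4,0,0,0],[0,0,-6,0,0,0],[0,0,-8,0,0,0]]' 0 55;  python3 -m jog '[[0,0,-3,0,0,0],[0,0,-6,0,0,0],[0,0,-7.5,0,0,0],[0,0,-7.5,0,0,0]]'
```

```text
time_s: 4.2
ee_pos: [0.542, 0.2914, 0.3496]
eef_rot: [3.141, -0.0, 1.684]
force: [0.3, 0.3, -1.1]
grip_width: 0.0295
grip_force: 55.0
time_s: 4.6
ee_pos: [0.5418, 0.2914, 0.4262]
eef_rot: [3.137, -0.002, 1.684]
force: [0.4, 0.7, -1.4]
grip_width: 0.0289
grip_force: 55.0
```

```bash
python3 -m jog '[[-3,-0.5,0,0,0,0],[-7,-1,0,0,0,0],[-11,-1.6,0,0,0,0],[-15,-2.2,0,0,0,0],[-19,-2.8,0,0,0,0],[-23,-3.4,0,0,0,0],[-27,-4,0,0,0,0],[-30,-4.5,0,0,0,0]]'; python3 -m jog '[[-4,-0.6,0,0,0,0],[-8,-1.2,0,0,0,0],[-12,-1.8,0,0,0,0],[-14.4,-2.2,0,0,0,0],[-15.2,-2.25,0,0,0,0],[-15.2,-2.25,0,0,0,0],[-15.2,-2.25,0,0,0,0]]'
python3 - <<'E'
from station import ctrl
import cv2,numpy as np
I=[]
for n in("side","top","wrist"):
    c=ctrl.camera(n);np.savez(n+"3.npz",**{k:c[k] for k in("img","intrinsics","R","t")});I.append(c["img"])
def k(i,x,y,w,h,f):return cv2.resize(i[y:y+h,x:x+w],None,fx=f,fy=f,interpolation=cv2.INTER_CUBIC)
A=np.hstack([k(I[0],210,160,80,60,5),k(I[0],210,200,80,60,5)])
B=np.hstack([k(I[1],275,170,80,60,5),k(I[2],156,150,200,150,2)])
cv2.imwrite("pics/m3.png",np.vstack([A,B]))
E
```

```text
time_s: 5.4
ee_pos: [0.5307, -0.0138, 0.4221]
eef_rot: [-3.141, -0.0, 1.683]
force: [-0.0, 0.8, -0.8]
grip_width: 0.0293
grip_force: 55.0
time_s: 6.1
ee_pos: [0.5261, -0.1644, 0.4224]
eef_rot: [-3.141, -0.0, 1.684]
force: [0.3, -0.2, -0.8]
grip_width: 0.0292
grip_force: 55.0
```

View pics/m3.png

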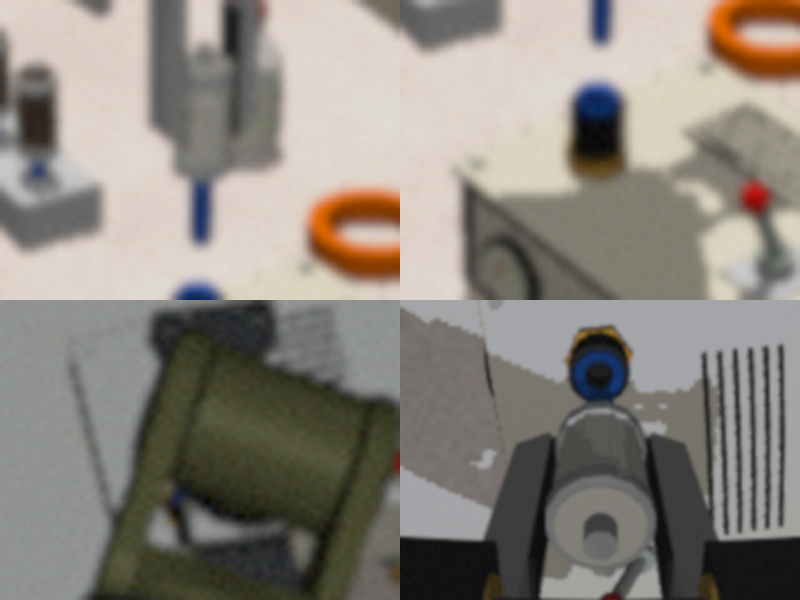

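Bottom right (wrist): port mouth at full (256,187), held filter's stub top at (256,267.5), both in one column. The side view (top left) shows the tube end at (250.2,208.5), upright above the port at (249.5,220).

Run:
```python
from h import *
W=cam("wrist3");S=cam("side3");np.set_printoptions(precision=4,suppress=True)
print(fish(W,(256,187),.13),fish(W,(256,186.3),.13),"stub",fish(W,(256,267.5),.275), "dirs",W[1])
# side: tube end vs port, filter axis
I=np.load("side3.npz")["img"].astype(int)
m=(I[:,:,0]>I[:,:,2]+40)
for r in list(range(195,212))+list(range(216,226)):
    c=np.where(m[r,235:265])[0]+235
    print(r,c.min() if len(c) else 0,c.max() if len(c) else 0, round(c.mean(),1) if len(c) else 0,end="; ")
for z,p in((.161,(.5261,-.1644)),(.13,(.5256,-.1660)),(.13,(.5256,-.1644))):
    q=S[0]@(S[1]@[*p,z]+S[2]);print(q[:2]/q[2])
```

```text
[ 0.5254 -0.1637  0.13  ] [ 0.5253 -0.163   0.13  ] stub [ 0.5252 -0.1625  0.275 ] dirs [[ 0.9935  0.1136 -0.0004]
 [ 0.1091 -0.9526  0.284 ]
 [ 0.0319 -0.2822 -0.9588]]
195 0 0 0; 196 0 0 0; 197 249 250 249.5; 198 249 250 249.5; 199 249 250 249.5; 200 249 250 249.5; 201 249 250 249.5; 202 249 250 249.5; 203 249 250 249.5; 204 249 250 249.5; 205 249 250 249.5; 206 249 250 249.5; 207 250 250 250.0; 208 0 0 0; 209 0 0 0; 210 0 0 0; 211 0 0 0; 216 0 0 0; 217 247 251 249.0; 218 246 252 249.0; 219 246 252 249.0; 220 246 252 249.0; 221 246 252 249.0; 222 246 252 249.0; 223 247 251 249.0; 224 0 0 0; 225 0 0 0; [249.8447 207.5691]
[249.7124 217.8753]
[249.4497 217.5799]
```

```bash
python3 -m jog '[[0,-0.07,0.5,0,0,0],[0,-0.07,1.5,0,0,0],[0,-0.07,2.2,0,0,0],[0,-0.07,2.6,0,0,0],[0,-0.07,3.0,0,0,0],[0,-0.07,3.4,0,0,0],[0,-0.07,3.4,0,0,0]]'; python3 -m jog '[[0,0,0.2,0,0,0],[0,0,0.4,0,0,0],[0,0,0.6,0,0,0],[0,0,0.6,0,0,0],[0,0,0.6,0,0,0]]'
```

```text
time_s: 6.95
ee_pos: [0.5253, -0.1654, 0.3881]
eef_rot: [-3.141, -0.0, 1.684]
force: [0.1, -0.5, -1.2]
grip_width: 0.0292
grip_force: 55.0
time_s: 7.45
ee_pos: [0.5253, -0.1654, 0.3827]
eef_rot: [3.142, 0.0, 1.684]
force: [-0.2, -0.1, -0.6]
grip_width: 0.0292
grip_force: 55.0
```

```bash
for i in 1; do python3 -m jog '[[0,0,0.1,0,0,0],[0,0,0.2,0,0,0],[0,0,0.3,0,0,0],[0,0,0.4,0,0,0],[0,0,0.4,0,0,0],[0,0,0.4,0,0,0]]'; done; python3 -m jog '[[0,0,0.1,0,0,0],[0,0,0.2,0,0,0],[0,0,0.3,0,0,0],[0,0,0.3,0,0,0],[0,0,0.3,0,0,0]]'
```

```text
time_s: 8.05
ee_pos: [0.5253, -0.1653, 0.3785]
eef_rot: [-3.141, -0.0, 1.684]
force: [-0.1, 2.4, -0.6]
grip_width: 0.0294
grip_force: 55.0
time_s: 8.55
ee_pos: [0.5253, -0.1653, 0.3755]
eef_rot: [-3.142, -0.0, 1.684]
force: [0.3, 1.5, 0.3]
grip_width: 0.0298
grip_force: 55.0
```

```bash
for i in 1; do python3 -m jog '[[0.05,0,0.1,0,0,0],[0.05,0,0.1,0,0,0]]'; python3 -m jog '[[0,0,0.1,0,0,0],[0,0,0.1,0,0,0]]';python3 -m jog '[[0,0,0.1,0,0,0],[0,0,0.1,0,0,0]]'; done
```

```text
time_s: 8.75
ee_pos: [0.5253, -0.1649, 0.3749]
eef_rot: [3.141, 0.0, 1.684]
force: [0.3, 2.0, 3.5]
grip_width: 0.0291
grip_force: 55.0
time_s: 8.95
ee_pos: [0.5253, -0.1649, 0.3741]
eef_rot: [3.141, 0.001, 1.684]
force: [-0.3, 1.6, 5.4]
grip_width: 0.0296
grip_force: 55.0
time_s: 9.15
ee_pos: [0.5253, -0.1649, 0.3733]
eef_rot: [3.14, 0.001, 1.684]
force: [0.1, 1.1, 6.7]
grip_width: 0.0288
grip_force: 55.0
```

```bash
for i in 1; do python3 -m jog '[[0.03,0,0.1,0,0,0],[0.03,0,0.1,0,0,0]]'; python3 -m jog '[[0,0,0.1,0,0,0],[0,0,0.1,0,0,0]]';python3 -m jog '[[0,0,0.05,0,0,0],[0,0,0.05,0,0,0]]';python3 -m jog '[[0,0,0.05,0,0,0],[0,0,0.05,0,0,0]]'; done | grep -E "ee_pos|force: \["
```

```text
ee_pos: [0.5253, -0.1647, 0.3724]
force: [-0.8, 1.1, 8.1]
ee_pos: [0.5253, -0.1646, 0.3715]
force: [-0.8, 0.9, 8.1]
ee_pos: [0.5253, -0.1647, 0.3711]
force: [-0.8, 1.5, 8.5]
ee_pos: [0.5252, -0.1646, 0.3706]
force: [-1.6, 1.7, 9.4]
```

Depth is about 21 mm at 9.4 N. I'll carry on feeling in small steps.

```bash
for i in 1; do python3 -m jog '[[0,0,0.05,0,0,0],[0,0,0.05,0,0,0]]'; python3 -m jog '[[0,0,0.05,0,0,0],[0,0,0.05,0,0,0]]';python3 -m jog '[[0,0,0.05,0,0,0],[0,0,0.05,0,0,0]]'; done | grep -E "ee_pos|force: \["
```

```text
ee_pos: [0.5253, -0.1646, 0.3701]
force: [-1.4, 2.1, 8.8]
ee_pos: [0.5252, -0.1646, 0.3696]
force: [-1.2, 2.7, 9.2]
ee_pos: [0.5252, -0.1646, 0.3693]
force: [-1.8, 3.0, 11.5]
```

```bash
for i in 1; do python3 -m jog '[[0.03,-0.02,0.03,0,0,0],[0.03,-0.02,0.03,0,0,0]]'; python3 -m jog '[[0,0,0.04,0,0,0],[0,0,0.04,0,0,0]]'; done | grep -E "ee_pos|force: \["
```

```text
ee_pos: [0.525, -0.1644, 0.3693]
force: [-0.8, 1.2, 13.1]
ee_pos: [0.5251, -0.1644, 0.3691]
force: [-2.3, 1.4, 14.6]
```

```bash
for i in 1; do python3 -m jog '[[0,0,0.04,0,0,0],[0,0,0.04,0,0,0]]'; python3 -m jog '[[0,0,0.02,0,0,0],[0,0,0.02,0,0,0],[0,0,0.02,0,0,0]]'; done | grep -E "ee_pos|force: \["
```

```text
ee_pos: [0.525, -0.1645, 0.3689]
force: [-2.2, 2.5, 17.0]
ee_pos: [0.5251, -0.1644, 0.3688]
force: [-3.0, 1.8, 18.2]
```

```bash
python3 -m jog '[[0.02,-0.02,0,0,0,0],[0.02,-0.02,0,0,0,0],[0.02,-0.02,0,0,0,0]]'; python3 -m jog '[[0,0,0,0,0,0],[0,0,0,0,0,0],[0,0,0,0,0,0],[0,0,0,0,0,0]]' 75 ; python3 -m jog '[[0,0,-1,0,0,0],[0,0,-4,0,0,0],[0,0,-8,0,0,0],[0,0,-11,0,0,0],[0,0,-14,0,0,0],[0,0,-15,0,0,0],[0,0,-15,0,0,0]]'
python3 - <<'E'
from station import ctrl
import cv2,numpy as np
I=[]
for n in("side","wrist"):
    c=ctrl.camera(n);np.savez(n+"4.npz",**{k:c[k] for k in("img","intrinsics","R","t")});I.append(c["img"])
A=cv2.resize(I[0][180:270,210:310],None,fx=4,fy=4,interpolation=cv2.INTER_CUBIC)
cv2.imwrite("pics/m4.png",np.hstack([A,I[1][12:372,:400]]))
E
```

```text
time_s: 11.75
ee_pos: [0.5249, -0.1643, 0.3689]
eef_rot: [3.139, 0.002, 1.684]
force: [-1.8, 1.0, 16.8]
grip_width: 0.0292
grip_force: 55.0
time_s: 12.15
ee_pos: [0.5247, -0.1641, 0.3665]
eef_rot: [-3.141, -0.0, 1.684]
force: [0.1, -0.1, -0.1]
grip_width: 0.0572
grip_force: 0.0
time_s: 12.85
ee_pos: [0.5246, -0.164, 0.5179]
eef_rot: [3.14, 0.001, 1.684]
force: [0.5, -0.0, -0.3]
grip_width: 0.0701
grip_force: 0.0
```

View pics/m4.png

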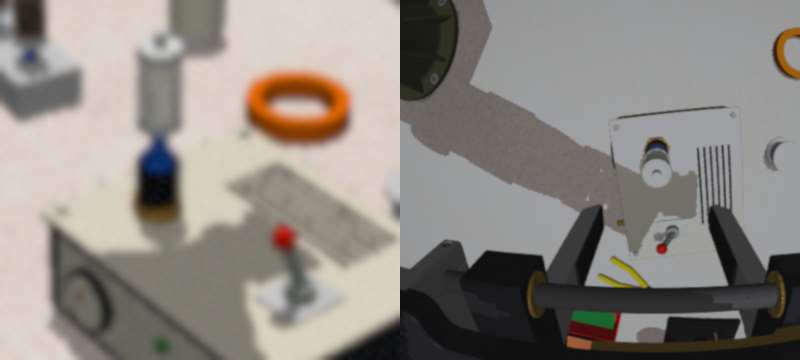

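The filter stands upright in the port (side panel: stub at (162,42), barrel at (157,190)). In the wrist picture the stub is at (256,184) and the red ball at (262,261).

Run:
```python
from h import *
np.set_printoptions(precision=4,suppress=True)
W=cam("wrist4");I=np.load("wrist4.npz")["img"].astype(int)
m=(I[:,:,2]>I[:,:,1]+60)&(I[:,:,2]>I[:,:,0]+60);m[:240]=0;m[275:]=0;m[:,:250]=0;m[:,275:]=0
r,c=np.nonzero(m);b=fish(W,(c.mean(),r.mean()),.138);s=fish(W,(256,184),.221);print(c.mean(),r.mean(),len(r),"ball",b,"stub",s)
port=np.array([.525,-.164])
for ball in (b[:2]-s[:2]+port,np.array([.5477,-.295])+[0,.001]):
    d=port-ball;yaw=np.arctan2(d[1],d[0])-np.arctan2(130,7.5);u=np.array([np.cos(yaw),np.sin(yaw)])
    piv=ball+u*.0175;print("yaw",yaw,np.linalg.norm(d),"pivot",piv,"ball",ball)
    st=piv-u*.050;p=np.array([.5246,-.164]);y=1.684;e=[np.cos(y),np.sin(y)],[np.sin(y),-np.cos(y)]
    print("start",st,"cm",[100*float((st-p)@q) for q in e],"turn z",-(yaw+np.pi/2-y))
```

```text
261.2985074626866 260.7910447761194 67 ball [ 0.5462 -0.2951  0.138 ] stub [ 0.5236 -0.1614  0.221 ]
yaw 0.22465617929279014 0.13556137663417128 pivot [ 0.5646 -0.2938] ball [ 0.5475 -0.2977]
start [ 0.5159 -0.3049] cm [-13.902495820121114, -2.4607973456141563] turn z -0.11145250608768675
yaw 0.23050088302701477 0.1319670034516204 pivot [ 0.5647 -0.29  ] ball [ 0.5477 -0.294 ]
start [ 0.5161 -0.3014] cm [-13.558075635100694, -2.400960000957588] turn z -0.11729720982191139
```

```bash
python3 -m jog '[[-3,-0.5,0,0,0,-0.03],[-6,-1,0,0,0,-0.06],[-9,-1.6,0,0,0,-0.09],[-12,-2.1,0,0,0,-0.115],[-13.6,-2.4,0,0,0,-0.115],[-13.6,-2.4,0,0,0,-0.115],[-13.6,-2.4,0,0,0,-0.115],[-13.6,-2.4,0,0,0,-0.115]]' 0 20; python3 -m jog '[[0,0,4,0,0,0],[0,0,8,0,0,0],[0,0,12,0,0,0],[0,0,15.5,0,0,0],[0,0,18,0,0,0],[0,0,19.4,0,0,0],[0,0,19.4,0,0,0],[0,0,19.4,0,0,0]]'
python3 - <<'E'
from station import ctrl
import cv2,numpy as np
I=[]
c=ctrl.camera("side")["img"]
A=cv2.resize(c[180:270,230:330],None,fx=5,fy=5,interpolation=cv2.INTER_CUBIC)
cv2.imwrite("pics/m5.png",A)
E
```

```text
time_s: 13.75
ee_pos: [0.5165, -0.3008, 0.5168]
eef_rot: [-3.142, -0.0, 1.8]
force: [0.6, 0.4, -0.5]
grip_width: 0.0099
grip_force: 0.0
time_s: 14.55
ee_pos: [0.5166, -0.3017, 0.3242]
eef_rot: [3.14, 0.001, 1.799]
force: [-0.5, -0.7, 1.6]
grip_width: 0.0
grip_force: 0.0
```

View pics/m5.png

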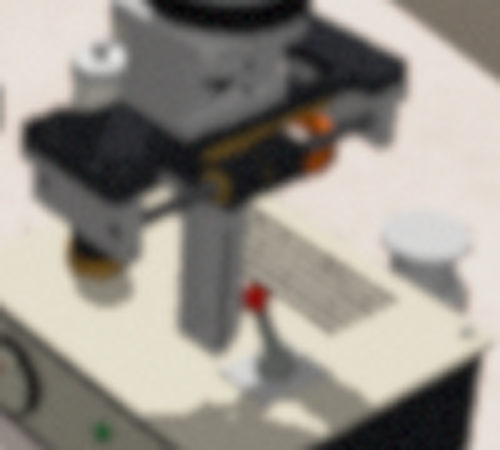

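The closed fingers stand just in front of the ball (crop ball at (256,297), finger tip at (205,335)), ready to push.

```bash
python3 -m jog '[[0,0.8,0,0,0,0],[0,1.4,0,0,0,0],[0,2.0,0,0,0,0],[0,2.5,0,0,0,0],[0,3,0,0,0,0],[0,3.5,0,0,0,0],[0,4,0,0,0,0],[0,4,0,0,0,0]]';  python3 -m jog '[[0,0.2,0,0,0,0],[0,0.2,0,0,0,0]]'; python3 -m jog '[[0,0.2,0,0,0,0],[0,0.2,0,0,0,0]]'
```

```text
time_s: 15.4
ee_pos: [0.5557, -0.2926, 0.3226]
eef_rot: [3.141, -0.0, 1.799]
force: [-0.3, 0.2, -0.0]
grip_width: 0.0005
grip_force: 0.0
time_s: 15.6
ee_pos: [0.5572, -0.2924, 0.3226]
eef_rot: [-3.141, -0.0, 1.799]
force: [0.3, -0.2, 0.8]
grip_width: 0.0002
grip_force: 0.2
time_s: 15.8
ee_pos: [0.5592, -0.292, 0.3227]
eef_rot: [-3.141, -0.0, 1.799]
force: [-1.3, -0.5, -0.5]
grip_width: 0.0001
grip_force: 0.6
```

```bash
for i in 1; do python3 -m jog '[[0,0.2,0,0,0,0],[0,0.2,0,0,0,0]]'; python3 -m jog '[[0,0.2,0,0,0,0],[0,0.2,0,0,0,0]]'; done | grep -E "ee_pos|force: \["
python3 - <<'E'
from station import ctrl
import cv2,numpy as np
c=ctrl.camera("side")["img"]
cv2.imwrite("pics/m6.png",cv2.resize(c[180:270,230:330],None,fx=5,fy=5,interpolation=cv2.INTER_CUBIC))
E
```

```text
ee_pos: [0.5611, -0.2915, 0.3228]
force: [-1.4, -0.3, -0.1]
ee_pos: [0.5626, -0.2913, 0.3227]
force: [-9.6, -2.5, 1.2]
```

View pics/m6.png

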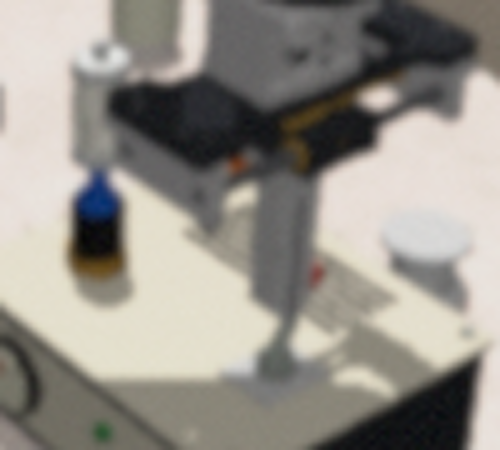

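The toggle is at its rear stop (10 N felt; the ball shows behind the finger at (317,272)). I'll back off, lift and check.

```bash
python3 -m jog '[[0,-0.5,0,0,0,0],[0,-2,0,0,0,0],[0,-3,-1,0,0,0],[0,-3,-4,0,0,0],[0,-3,-8,0,0,0],[0,-3,-12,0,0,0],[0,-3,-15,0,0,0],[0,-3,-15,0,0,0]]'; python3 -m jog '[[0,0,0,0,0,0],[0,0,0,0,0,0],[0,0,0,0,0,0]]' | head -1
python3 - <<'E'
from station import ctrl
import cv2,numpy as np
from h import *
c=ctrl.camera("side");I=c["img"]
cv2.imwrite("pics/m7.png",cv2.resize(I[150:270,170:330],None,fx=5,fy=5,interpolation=cv2.INTER_CUBIC))
E
```

```text
time_s: 17.05
ee_pos: [0.5331, -0.2975, 0.4788]
eef_rot: [3.135, 0.006, 1.799]
force: [0.6, 0.4, 0.6]
grip_width: 0.0004
grip_force: 0.0
time_s: 17.35
```

View pics/m7.png

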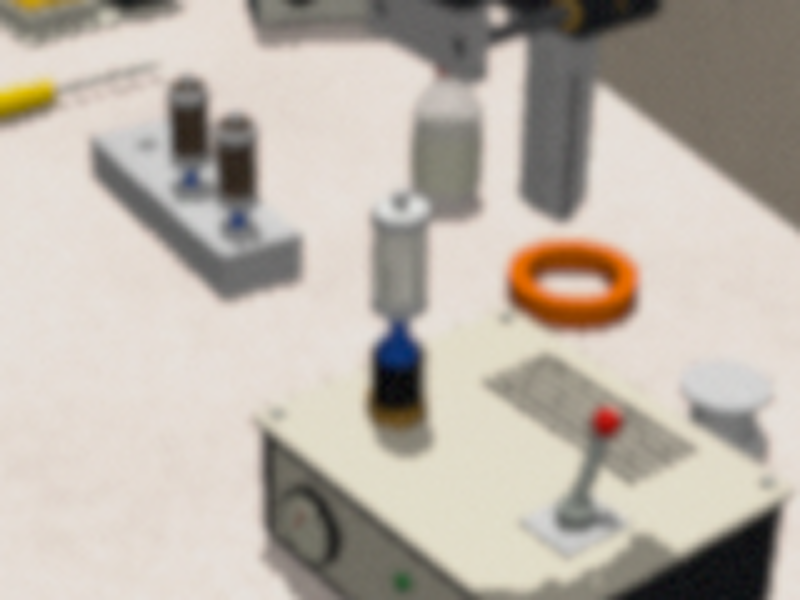

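The filter is upright in the port, the toggle leans to the back (ball at full (291,234)), and the used filters are in the rack.

```bash
python3 -c "
from station import ctrl
print(ctrl.hand_in())"
```

```text
the job is handed in; nothing more can be done
None
```

The job is handed in after about 17 s of robot time: the fresh filter bottomed in the port at about 23 mm with about 18 N total push (seat force itself not measured), and the toggle is against its rear stop. The final side view showed the used filters and the bench things in view in place; no verdict came back.

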